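# Hook the shelf bracket into the slotted stand and press it down until it locks

### The job

Hang the loose aluminium shelf bracket on the slotted stand: pass its two tabs through the upper pair of slots with the plate flat against the panel, then press it down past the click of the catch, firmly home on the plunger's solid stop with about 20 N for half a second, and let go so that it stays locked under the catch. The lock's height is not exactly known, so feel your way down and never press with more than 25 N; leave the other things on the worktop where they are.

Things in the scene. Friction and masses are not known exactly. Their poses are not given: they have to be found in the camera images.
- bracket: (Sizes in mm.) Bare aluminium shelf bracket, 0.15 to 0.29 kg, standing loose, same way up as it hangs. Origin: foot of the back plate's rear face, mid width; x out of the rear face, the way the tabs point; z up. Back plate 60 wide (y), 60 high, 4 thick (x -4..0). Floor flange 50 wide, 4 thick, runs forward to x -110.
- bracket_grip (a point): (mm) Point to grip the bracket, across its y: at x -50, z 34 in it, on its central upright web, 12 thick, which spans x -4..-76, z 4..46 (and lower, to z 24, on to x -101).
- bracket_tabs (a point): (mm) Midway between the bracket's two hooked tabs, at x 0, z 50 in it. Tabs at y -18 and +18, each 8 wide: a neck x 0..7, z 46..54, then a lip pointing down, x 7..12, z 30..54.
- stand: (mm) Grey slotted steel panel bolted upright to the worktop: 140 wide, 142 high, 5 thick. Origin on the worktop in the plane of the front face, mid width; x into the panel, z up. Slots at y -18 and +18, each 11 wide: upper pair z 97.5..132; lower pair z 30..62, not used. Sprung catch and plunger between them. Limit between bracket and stand: 40 N, all contacts summed.
- stand_slots (a point): (mm) Midway between the upper slots, front face, 115 above the worktop. To go in, the bracket's origin must be 73 to 77 (best 74) above the stand's, same heading, till its rear face meets the panel; this also pushes the catch in. Then it slides down about 14 until the catch snaps out, at 60 nominally. The lock is up to 5 higher or lower, unmeasured: find it by feel.
- catch (a joint): (mm) Steel tongue through the panel, 14 wide, 5 high, standing out 5, underside nominally 120 above the worktop, at mid width. Metres pushed in: 0 = out, about 0.005 = held in by the back plate (4 N). Springs out again over the plate's top edge once that is below it. It shares the unmeasured 5 mm height error with the plunger.
- plunger (a joint): Sprung upright pin 8 mm across, 7 mm in front of the panel, mid width, top nominally 66 above the worktop. Metres pushed down by the bracket's underside: 0 up, about 0.006 locked, 0.0085 solid stop, where force shoots up. Resists with 3 N rising 0.9 N per mm; friction adds a few N. When locked it pushes the bracket up against the catch.
- bottle_b: Bystander: glass bottle with screw cap, 56 mm across, 99 mm tall. Origin at the centre of its underside.
- beaker: Bystander: glass beaker, 62 mm across, 81 mm tall. Origin at the centre of its underside.
- vial_0: Bystander: sample vial with black cap, 27 mm across, 60 mm tall. Origin at the centre of its underside.
- timer: Bystander: flat lab timer, 62x66x18 mm. Origin at the centre of its underside.
- tape_roll: Bystander: roll of tape lying flat, 94 mm across, 24 mm tall. Origin at the centre of its underside.
- marker_black: Bystander: white marker pen with black cap, 138 mm long. Origin at the centre of its underside.
- usb_stick: Bystander: small memory stick, 54x18x8 mm. Origin at the centre of its underside.

How it is judged:
On the way:
1. tabs through the upper slots, the bracket is pressed down on the plunger's solid stop with more than 15 N for 0.2 s (contact force between bracket and stand above 15 N and value of joint plunger above 0.0075 m and x of bracket in the frame of stand above -0.0035 m and z of bracket in the frame of stand below 0.0675 m), for 0.2 s.
At the end, for the whole second after the job is handed in: Bracket locked on the upper slots: catch out (1.5 mm) over the plate, plunger pressed 3 mm or more, rear face within 3 mm of the panel front, within 4 mm of its middle, origin 53 to 67.5 mm above the stand's, upright within 0.06 rad, square within 0.08 rad, at rest (value of joint catch below 0.0015 m and value of joint plunger above 0.003 m and x of bracket in the frame of stand between -0.003 and 0.0025 m and y of bracket in the frame of stand between -0.004 and 0.004 m and z of bracket in the frame of stand between 0.053 and 0.0675 m and angle between the z axis of bracket and the z axis of stand, either way round below 0.06 rad and angle between the x axis of bracket and the x axis of stand, either way round below 0.08 rad and linear speed of bracket below 0.02 m/s); the robot touches nothing.
It fails at once if the bracket and the stand press on one another with more than 40 N (contact force between bracket and stand above 40 N).
It fails at once if the robot presses on the stand with more than 40 N (contact force between the arm and stand above 40 N).
It fails at once if the fingers press on the stand with more than 40 N (contact force between the fingers and stand above 40 N).
It fails at once if a bystander is moved by more than 30 mm (distance of any of bottle_b, beaker, vial_0, timer, tape_roll, marker_black, usb_stick from where it was at the start of the episode above 0.03 m).
It also fails if it takes over 67 s, if anything falls off the work surface, if the arm or the gripper's body presses on something with over 40 N, if the wrist force passes 120 N, or if a joint passes its speed limit or range.

### The arm

A 6-joint arm with a two-finger parallel gripper is mounted at the origin on a cart in front of the work surface, level with it; the furniture and walls round the work are solid. World frame = base frame: x ahead of the robot, y to its left, z up, the work surface at z = 0. Lengths are in m, angles in rad, forces in N, time in s.
With the tool pointing down it reaches from about 0.3 to 0.875 m from the base axis. Payload 6.4 kg.
Tool frame: the origin (TCP) lies at the very end of the fingers, on their centre line; the grasp point (between the pads) lies 19 mm behind it; z points along the fingers, y is the line along which they close (so a half turn about z gives the same grasp; the last joint's range is limited). The gripper opens to 85 mm and grips with 20 to 120 N. Pads are 22 mm wide; open, the fingers measure 114 mm over their backs; the gripper's body (76 mm by 85 mm) begins 54 mm behind the grasp point. The pads swing forward as they close: fully open they stand 13 mm farther back than shut.
Start: joints at [0.911, 0.181, 1.607, -0, 1.354, -0.206], TCP at [0.252, 0.517, 0.199] pointing down, gripper open.
Joint ranges: [-2.99, 2.99], [-0.89, 2.07], [0.3, 2.58], [-1.14, 4.28], [0, 2.63], [-3.12, 3.12]. Speed limits (rad/s): [2.57, 2.57, 3.01, 3.14, 3.14, 3.14].

### API

Orientations are given as a unit quaternion [w, x, y, z].
In Python, from bench import telemetry, camera, ctrl, spotter gives the robot as it stands.
- The arm moves only by the tool send_rows, never from a script. Its argument "series" is a list of rows, each a list of 3 entries, a list of its own where there are three numbers: the turn, a rotation vector about the world's x, y, z in degrees, then the shift along the world's x, y, z in mm, then the closure, from -1 (fully open) to 1 (shut), so that 0 is half open. In form: [[[rx, ry, rz], [dx, dy, dz], gripper], ...]. A call has 1 to 10 rows; each row is the pose to reach, as a shift and turn from the pose commanded when the call began; what a row does not reach only later rows make up. A row lasts 1/8 s, in which the tool goes at most 62.5 mm and 10.7 degrees, less where a joint would pass 70% of its speed; a pose out of reach is approached as far as the arm can. A call with a gripper value outside its range is refused whole. The fingers move at their own pace and stop on an object; the grip force is fixed at half the most. Time passes only in rows, so rows that repeat a pose let the fingers close. It gives the time, the measured TCP pose, the force, the opening and the grip force at its end, in the units of the state.
- telemetry.get_obs(): the state, without advancing time (a new reading comes with each control period).
- camera(name): name is "scene" or "top" or "wrist"; returns a dict with "pixels" (480x640x3 uint8, red, green, blue), "camera_matrix" (3x3 intrinsics, pixels), "xyz" and "orientation" of the camera in the world. Camera axes: x right, y up, looking along -z (the intrinsics and any distortion apply to the point x, -y, -z); pixel columns grow to the right and rows downward; lengths in m; the calibration is good to about 2 mm. A picture is of the moment at which its call begins. There is no depth.
- ctrl.hand_in(): hands the job in; it is judged then, once.
Trained networks look in the newest picture that a camera, given by its name, has taken for a name from the list of things; names that differ only in an ending like _2 or _b are one class to them, and where a whole thing is asked for, a point or a joint stands for the part that bears it (a point fixed in the world has none). Each returns a list of dicts, best first, with "conf" (0 to 1); they miss things now and then, are a little off and sometimes report something else, mostly with a low value. They report only what shows in the picture. A call takes as long as a camera call.
- spotter.boxes_of(thing, camera): "xyz" ([x, y, z] in m, in world coordinates, good to about 4 mm: the middle of the surface that is visible of it).
- spotter.landmark_of(thing, camera): "xyz" ([x, y, z] in m, in world coordinates, good to about 4 mm: a listed point, or the origin of a listed thing).
The state is a dict: "time_s": time; "q": joint angles; "dq": joint speeds; "joint_efforts": joint torques, N m; "eef_pos": TCP position; "eef_rot": TCP orientation; "wrist_force": force on the tool from outside, world axes, zero at the start; "torque": the same for the moment, N m; "opening": opening from 0.0 (shut) to 1.0 (fully open); "grasp_force": force on a finger pad.
Only numpy, scipy, OpenCV 4.12 (cv2) and the standard library are available. Lean on these libraries where they do the work, as an engineer would, in place of code of your own. Each camera call takes 0.05 s, during which the arm holds its last target. There are 200 camera calls.

## Working session

There is one attempt and no reset: what is moved stays moved. The work goes in short steps, Python scripts to look and compute and a tool call to move; the robot and the scene stay as the last step left them, time stands still between calls to the robot, and variables do not carry over. Pictures are saved under pics/ and viewed, at most 10 in all, crops included, and the job is handed in when it is done.

Besides the shell and the picture viewer there is one more tool, called after ">>>" as a command line: name --argument value ..., lists and objects as JSON in quotes. send_rows: Moves the arm, as the interface text tells. Its arguments: {"type":"object","properties":{"series":{"type":"array","items":{"type":"array"}}},"required":["series"]}

```bash
mkdir -p pics; ls
cat > h.py <<'E'
from bench import telemetry, camera, ctrl, spotter
import numpy as np, cv2
def snap(n,f=None):
    c=camera(n)
    if f: cv2.imwrite('pics/'+f,c['pixels'][:,:,::-1])
    return c
E
python3 - <<'E'
from h import *
o=telemetry.get_obs(); print(o)
for c in ['scene','top']:
    d=snap(c,c+'0.png'); print(c,d['xyz'],d['orientation'],d['camera_matrix'])
    for t in ['bracket','bracket_grip','bracket_tabs','stand','stand_slots','catch','plunger']:
        for fn in (spotter.landmark_of,):
            print(t,[(np.round(r['xyz'],4).tolist(),round(r['conf'],2)) for r in fn(t,c)[:2]])
E
```

```text
pics
{'time_s': 0.0, 'q': array([ 9.10699374e-01,  1.81551729e-01,  1.60801935e+00,  8.51169917e-06,
        1.35382535e+00, -2.06317732e-01]), 'dq': array([ 1.72816480e-04,  6.92671909e-04, -9.69644965e-04, -4.70275843e-05,
       -2.97468002e-04,  4.82199739e-04]), 'joint_efforts': array([ 7.87727222e-04, -4.44864035e+01, -3.51339304e+01, -1.38934465e-04,
        8.86649854e-03, -1.31377737e-05]), 'eef_pos': array([0.25166058, 0.51630992, 0.19837273]), 'eef_rot': array([-3.82368700e-04,  2.24948749e-01,  9.74370180e-01, -8.16829052e-04]), 'wrist_force': array([0.24518131, 0.67658252, 0.60917264]), 'torque': array([ 0.00504123,  0.01150891, -0.01390306]), 'grasp_force': 0.0, 'opening': 0.9993266117626093}
scene [-0.10097807  0.00106092  0.61351134] [ 0.72667765  0.35430656 -0.25732362 -0.52933073] [[447.34302107   0.         322.80696645]
 [  0.         447.34302107 234.03807404]
 [  0.           0.           1.        ]]
bracket [([0.5671, 0.3251, -0.0024], 0.84)]
bracket_grip [([0.5152, 0.3352, 0.031], 0.67), ([0.4086, 0.1976, 0.0023], 0.51)]
bracket_tabs [([0.5644, 0.3233, 0.0487], 0.74)]
stand [([0.5838, 0.1532, -0.0046], 0.71)]
stand_slots [([0.5808, 0.1588, 0.1118], 0.66)]Traceback (most recent call last):
  File "<stdin>", line 7, in <module>
ValueError: it knows: beaker, bottle, bracket, bracket_grip, bracket_tabs, marker_black, stand, stand_slots, tape_roll, timer, usb_stick, vial
```

Run:
```python
from h import *
d=snap('top','top0.png'); print(d['xyz'],d['orientation'],d['camera_matrix'])
for t in ['bracket','bracket_grip','bracket_tabs','stand','stand_slots','bottle_b','beaker','vial_0','timer','tape_roll','marker_black','usb_stick']:
    print(t,[(np.round(r['xyz'],4).tolist(),round(r['conf'],2)) for r in spotter.landmark_of(t,'top')[:2]])
```

```text
[0.4112054  0.19857137 1.25782207] [-0.70040279 -0.0401463   0.03938538  0.71152863] [[540.27702455   0.         318.90088812]
 [  0.         540.27702455 243.15890519]
 [  0.           0.           1.        ]]
bracket [([0.5659, 0.3214, -0.0021], 0.91)]
bracket_grip [([0.5134, 0.3363, 0.0346], 0.7), ([0.5643, 0.323, -0.0022], 0.26)]
bracket_tabs [([0.566, 0.3231, 0.0505], 0.89)]
stand [([0.583, 0.1538, 0.0002], 0.9)]
stand_slots [([0.5797, 0.1602, 0.1243], 0.68), ([0.4117, 0.1946, 0.0015], 0.22)]
bottle_b [([0.6583, -0.0195, -0.0003], 0.72)]
beaker [([0.7407, 0.0342, -0.0028], 0.75)]
vial_0 [([0.4976, 0.0338, -0.0008], 0.59)]
timer [([0.4103, 0.1917, 0.0026], 0.68)]
tape_roll [([0.5987, 0.4072, 0.0005], 0.69)]
marker_black [([0.3596, 0.3009, -0.0012], 0.86)]
usb_stick [([0.7373, 0.0323, -0.0032], 0.66), ([0.4039, 0.0917, 0.0025], 0.56)]
```

View pics/scene0.png

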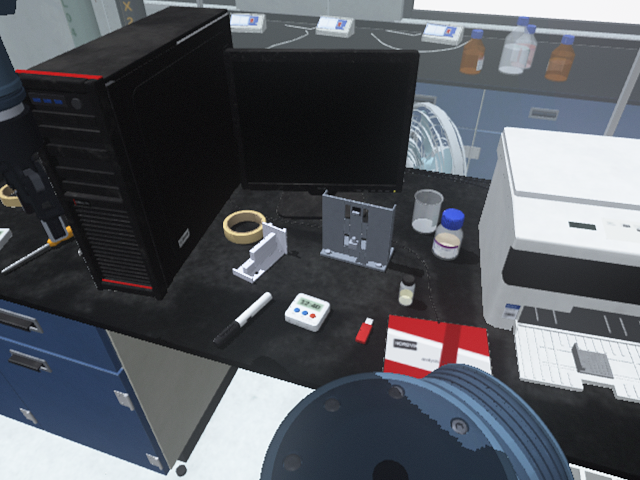

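View pics/top0.png

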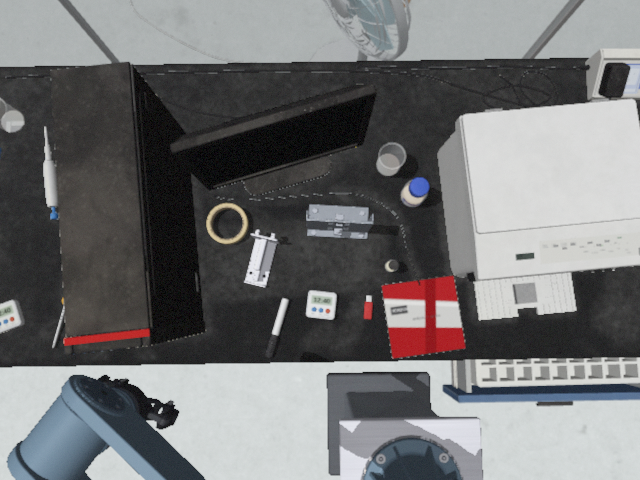

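The scene view shows the bracket at about (262,255) and the stand at (358,230), with the tape roll behind the bracket and the tower to its left. In the top view the bracket is at (262,258) and the stand at (340,220). Both cameras agree on positions within a few mm, so I'll move above the bracket for a closer look.

>>> send_rows --series '[[[0,0,4],[0,-50,10],-1],[[0,0,8],[0,-100,20],-1],[[0,0,13],[20,-150,30],-1],[[0,0,13],[70,-180,30],-1],[[0,0,13],[120,-180,30],-1],[[0,0,13],[170,-180,30],-1],[[0,0,13],[220,-180,30],-1],[[0,0,13],[230,-180,30],-1],[[0,0,13],[230,-180,30],-1]]'

```text
time_s: 2.08
eef_pos: [0.4818, 0.3366, 0.2288]
eef_rot: [-0.001, 0.114, 0.994, -0.0]
wrist_force: [0.3, -1.2, 1.4]
opening: 0.999
grasp_force: 0.0
```

```bash
cat >> h.py <<'E'
from scipy.spatial.transform import Rotation as Ro
def Rq(q): return Ro.from_quat(np.r_[q[1:],q[0]]).as_matrix()
def proj(c,P):
    v=(np.atleast_2d(P)-c['xyz'])@Rq(c['orientation']); v=v*[1,-1,-1]
    u=v@c['camera_matrix'].T; return u[:,:2]/u[:,2:]
def lm(cam,*ts):
    for t in ts: print(t,[(np.round(r['xyz'],4).tolist(),round(r['conf'],2)) for r in spotter.landmark_of(t,cam)[:2]])
E
python3 - <<'E'
from h import *
o=telemetry.get_obs(); print(o['time_s'],o['eef_pos'],o['eef_rot'],o['q'])
d=snap('wrist','w1.png'); print(d['xyz'],d['orientation'],d['camera_matrix'][0])
lm('wrist','bracket','bracket_grip','bracket_tabs','stand','stand_slots')
E
```

```text
2.075 [0.481793   0.33663053 0.22875743] [-6.36017936e-04  1.13523080e-01  9.93535127e-01 -2.39404241e-04] [ 4.07928384e-01  1.86579747e-01  1.54009352e+00  2.21445466e-04
  1.41626083e+00 -9.35365436e-01]
[0.40158288 0.35542005 0.40535884] [ 0.77303538 -0.12584495 -0.09924329  0.61378345] [354.05173113   0.         322.65334597]
bracket [([0.5629, 0.321, 0.0006], 0.91)]
bracket_grip [([0.5143, 0.3333, 0.0298], 0.59)]
bracket_tabs [([0.5687, 0.321, 0.0489], 0.73)]
stand [([0.5842, 0.1547, 0.0005], 0.72)]
stand_slots [([0.5817, 0.1491, 0.1134], 0.96)]
```

View pics/w1.png

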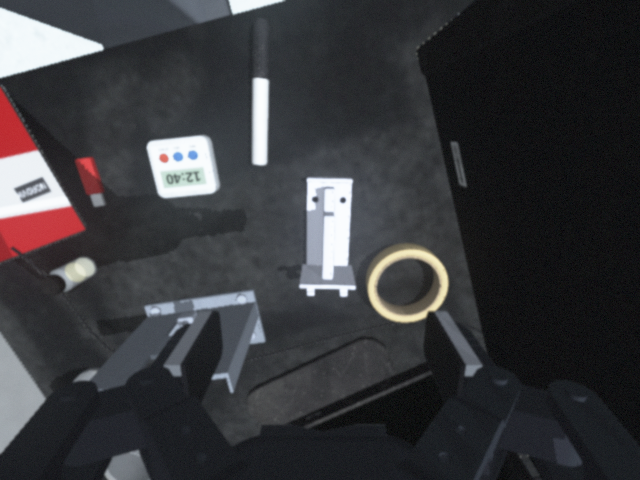

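The wrist view has the bracket at (328,235), nearly aligned with the tool, the tape roll at (408,284) and the stand's top edge at (200,300). Next I'll enlarge both parts to fit their poses.

Run:
```python
from h import *
w=cv2.imread('pics/w1.png'); t=cv2.imread('pics/top0.png')
a=cv2.resize(w[170:305,290:365],None,fx=4.4,fy=4.4,interpolation=cv2.INTER_CUBIC)
b=cv2.resize(t[195:290,240:380],None,fx=3.3,fy=3.3,interpolation=cv2.INTER_CUBIC)
o=np.zeros((600,800,3),np.uint8); o[:a.shape[0],:a.shape[1]]=a; o[:b.shape[0],335:335+b.shape[1]]=b
s=w[280:400,130:280]; s=cv2.resize(s,None,fx=2.2,fy=2.2,interpolation=cv2.INTER_CUBIC); o[330:330+s.shape[0],335:335+s.shape[1]]=s
cv2.imwrite('pics/crop1.png',o)
```

```text
(no output)
```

View pics/crop1.png

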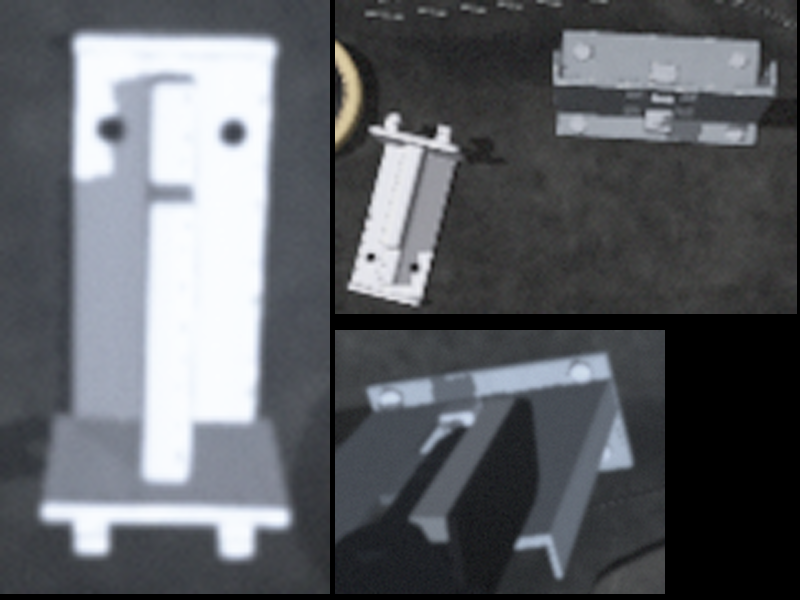

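```bash
cat > fit.py <<'E'
from h import *
from scipy.optimize import least_squares
def fit(views,x0):
    def w(p,L): return np.c_[p[0]+np.cos(p[2])*L[:,0]-np.sin(p[2])*L[:,1], p[1]+np.sin(p[2])*L[:,0]+np.cos(p[2])*L[:,1], L[:,2]]
    f=lambda p: np.concatenate([(proj(c,w(p,np.array(L)/1e3))-np.array(U)).ravel() for c,L,U in views])
    r=least_squares(f,x0); return r.x, r.fun.reshape(-1,2)
E
python3 - <<'E'
from fit import *
W=camera('wrist'); T=camera('top')
cw=lambda P:[(290+x/4.4,170+y/4.4) for x,y in P]
ct=lambda P:[(240+(x-335)/3.3,195+y/3.3) for x,y in P]
cs=lambda P:[(130+(x-335)/2.2,280+(y-330)/2.2) for x,y in P]
B=[(W,[(-4,-30,60),(-4,30,60),(0,-30,60),(0,30,60),(-110,-25,0),(-110,25,0)],cw([(40,505),(291,510),(42,522),(291,527),(75,33),(276,38)])),
   (T,[(-4,30,60),(-4,-30,60),(-110,25,0),(-110,-25,0)],ct([(370,134),(456,154),(348,290),(421,305)]))]
S=[(T,[(0,70,142),(0,-70,142)],ct([(553,85),(776,95)])),(W,[(0,70,142),(0,70,3)],cs([(550,538),(610,378)]))]
for V,x0 in((B,[.566,.323,-.2]),(S,[.583,.154,0])):
  for v in (V,V[:1],V[1:]):
    p,r=fit(v,x0); print(np.round(p[:2],4),np.degrees(p[2]).round(2),np.abs(r).max(0).round(1))
E
```

```text
[0.5656 0.323 ] -14.34 [1.4 1.4]
[0.5659 0.3232] -14.43 [1.  0.4]
[0.5633 0.3212] -14.47 [0.7 0.6]
[0.5826 0.1546] -5.22 [0.4 2. ]
[0.5805 0.1544] -3.51 [0.3 0. ]
[0.6056 0.1561] 13.19 [0.3 0.4]
```

>>> send_rows --series '[[[0,0,-1.4],[35,-1,-40],-1],[[0,0,-1.4],[35,-1,-90],-1],[[0,0,-1.4],[35,-1,-140],-1],[[0,0,-1.4],[35,-1,-180],-1],[[0,0,-1.4],[35,-1,-205],-1],[[0,0,-1.4],[35,-1,-213],-1],[[0,0,-1.4],[35,-1,-213],-1]]'

```text
time_s: 3.35
eef_pos: [0.5171, 0.336, 0.0166]
eef_rot: [0.0, 0.125, 0.992, 0.0]
wrist_force: [0.2, 0.3, 0.1]
opening: 1.001
grasp_force: 0.0
```

>>> send_rows --series '[[[0,0,0],[0,0,0],0],[[0,0,0],[0,0,0],0.4],[[0,0,0],[0,0,0],0.7],[[0,0,0],[0,0,0],1],[[0,0,0],[0,0,0],1],[[0,0,0],[0,0,0],1],[[0,0,0],[0,0,0],1],[[0,0,0],[0,0,0],1]]'

```text
time_s: 4.35
eef_pos: [0.5171, 0.3358, 0.0163]
eef_rot: [-0.0, 0.125, 0.992, -0.0]
wrist_force: [0.5, -0.3, -0.6]
opening: -0.0
grasp_force: 0.0
```

Run:
```python
from h import *
w=snap('wrist','w2.png')
lm('wrist','bracket','bracket_grip','bracket_tabs')
s=snap('scene'); lm('scene','bracket','bracket_grip','bracket_tabs')
o=telemetry.get_obs(); print(o['opening'],o['grasp_force'],o['eef_pos'])
a=s['pixels'][150:300,200:420,::-1]; a=cv2.resize(a,None,fx=2.2,fy=2.2,interpolation=cv2.INTER_CUBIC)
o=np.zeros((600,800,3),np.uint8); o[:330,:484]=a
b=cv2.resize(w['pixels'][200:480,200:460,::-1],None,fx=1.2,fy=1.2); o[:b.shape[0],486:486+b.shape[1]]=b
cv2.imwrite('pics/c2.png',o[:340])
```

```text
bracket []
bracket_grip [([0.5167, 0.3341, 0.0333], 0.86)]
bracket_tabs [([0.5724, 0.3231, 0.0505], 0.79)]
bracket [([0.5643, 0.324, -0.0009], 0.6)]
bracket_grip [([0.5149, 0.3353, 0.0336], 0.87), ([0.4104, 0.1956, 0.0028], 0.32)]
bracket_tabs [([0.5683, 0.3251, 0.0516], 0.59), ([0.7434, 0.0338, 0.0013], 0.21)]
0.00520084911435777 0.0 [0.5170535  0.33581837 0.0162707 ]
```

View pics/c2.png

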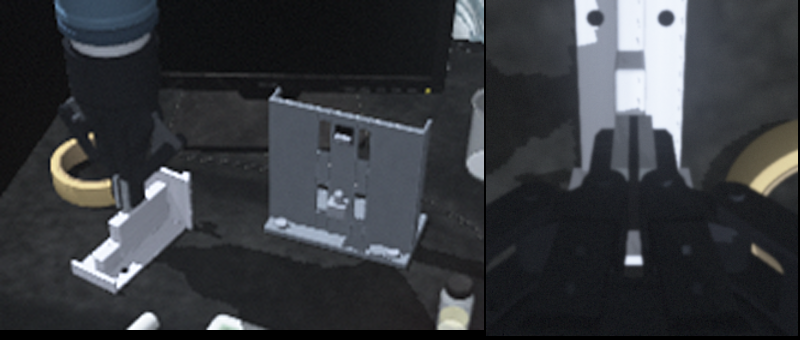

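Run:
```python
from h import *
w=cv2.imread('pics/w2.png'); s=snap('scene')['pixels'][:,:,::-1]
a=cv2.resize(w[270:440,270:390],None,fx=3.2,fy=3.2,interpolation=cv2.INTER_CUBIC)
b=cv2.resize(s[205:285,225:295],None,fx=5.5,fy=5.5,interpolation=cv2.INTER_CUBIC)
o=np.zeros((560,800,3),np.uint8); o[:a.shape[0],:a.shape[1]]=a; o[:b.shape[0],400:400+b.shape[1]]=b
o=np.clip(o*1.0*1.8,0,255).astype(np.uint8); cv2.imwrite('pics/c3.png',o)
```

```text
(no output)
```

View pics/c3.png

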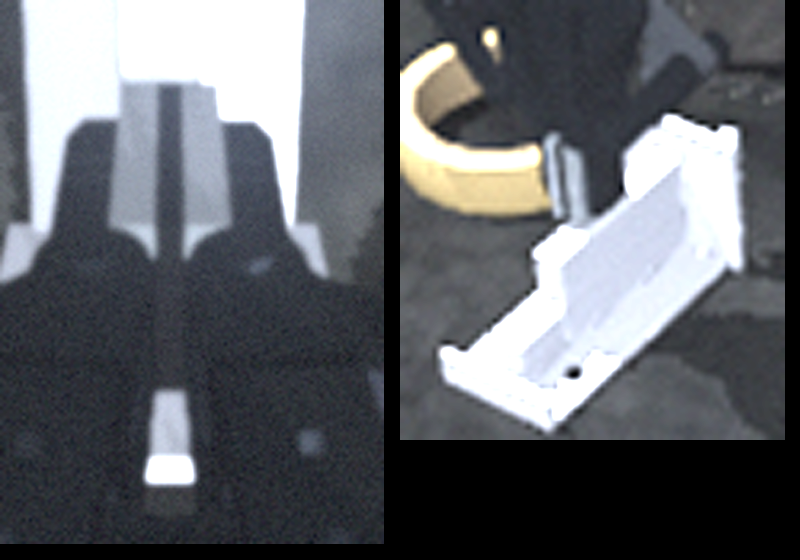

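Run:
```python
from fit import *
W=camera('wrist'); S=camera('scene'); o=telemetry.get_obs()
print(o['eef_pos'], o['q'], W['xyz'],W['orientation'])
p=o['eef_pos']
for z in (.016,.03,.046,.06,.08): print(z,proj(W,[p[0],p[1],z]).round(1),proj(S,[p[0],p[1],z]).round(1))
obs=[(W,(323,295.6)),(S,(255.5,244.6))]
r=least_squares(lambda P:np.concatenate([(proj(c,P)-u).ravel() for c,u in obs]),p); print(r.x,r.fun)
```

```text
[0.51706069 0.3358109  0.01629547] [ 3.83753014e-01  4.85358566e-01  1.61526034e+00 -1.02633469e-05
  1.04097488e+00 -9.35667088e-01] [0.43708066 0.35644762 0.19277047] [ 0.78024195 -0.12730137 -0.09835614  0.60443604]
0.016 [[322.8 283.3]] [[260.  255.9]]
0.03 [[322.8 295. ]] [[259.4 250.6]]
0.046 [[322.8 310.7]] [[258.7 244.5]]
0.06 [[322.8 327. ]] [[258.1 239.1]]
0.08 [[322.8 355.9]] [[257.2 231.1]]
[0.50653777 0.33858691 0.05212714] [-0.06186467  0.1509084  -0.55918321  0.47021504]
```

Run:
```python
from fit import *
W=camera('wrist'); o=telemetry.get_obs(); R=Rq(o['eef_rot']); p=o['eef_pos']
for z in (0,-13,-25,-35,-45,-60):
  L=np.array([[11,42.5,z],[11,-42.5,z],[-11,42.5,z],[-11,-42.5,z],[-11,0,z],[11,0,z]])/1e3
  print(z,proj(W,p+L@R.T).round(0).tolist())
w=cv2.imread('pics/w1.png'); a=cv2.resize(w[290:420,150:500],None,fx=2.2,fy=2.2,interpolation=cv2.INTER_CUBIC)
b=cv2.imread('pics/w2.png'); b=cv2.resize(b[270:400,150:500],None,fx=2.2,fy=2.2,interpolation=cv2.INTER_CUBIC)
cv2.imwrite('pics/c4.png',np.clip(np.vstack([a,b])*1.8,0,255).astype(np.uint8))
```

```text
0 [[402.0, 265.0], [244.0, 265.0], [399.0, 301.0], [246.0, 302.0], [323.0, 302.0], [323.0, 265.0]]
-13 [[407.0, 275.0], [238.0, 275.0], [404.0, 313.0], [241.0, 313.0], [323.0, 313.0], [323.0, 275.0]]
-25 [[413.0, 285.0], [232.0, 285.0], [410.0, 326.0], [236.0, 326.0], [323.0, 326.0], [323.0, 285.0]]
-35 [[419.0, 295.0], [227.0, 295.0], [415.0, 337.0], [231.0, 338.0], [323.0, 337.0], [323.0, 295.0]]
-45 [[425.0, 305.0], [221.0, 306.0], [420.0, 350.0], [225.0, 351.0], [323.0, 351.0], [323.0, 306.0]]
-60 [[436.0, 325.0], [210.0, 325.0], [430.0, 373.0], [216.0, 374.0], [323.0, 374.0], [323.0, 325.0]]
```

View pics/c4.png

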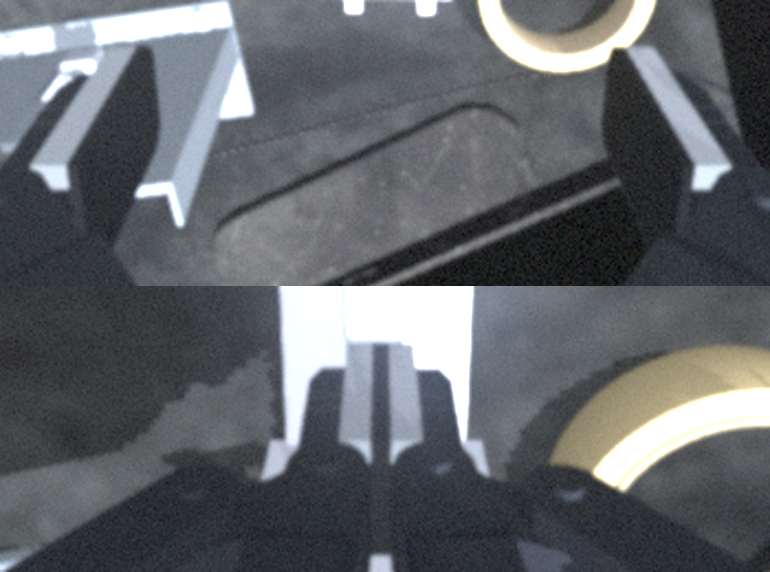

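The crops show the real fingertips about 35 mm short of the reported TCP: shut tips appear at z ≈ 0.05, and wrist and scene views agree. The fingers therefore closed above the web. I'll reopen, go about 34 mm lower and close again.

>>> send_rows --series '[[[0,0,0],[0,0,0],-1],[[0,0,0],[0,0,0],-1],[[0,0,0],[0,0,0],-1],[[0,0,0],[0,0,0],-1],[[0,0,0],[0,0,-10],-1],[[0,0,0],[0,0,-20],-1],[[0,0,0],[0,0,-28],-1],[[0,0,0],[0,0,-33],-1],[[0,0,0],[0,0,-33],-1]]'

```text
time_s: 6.08
eef_pos: [0.5166, 0.3356, -0.0174]
eef_rot: [-0.001, 0.125, 0.992, -0.0]
wrist_force: [0.2, -0.6, 0.4]
opening: 1.002
grasp_force: 0.0
```

>>> send_rows --series '[[[0,0,0],[0,0,0],0],[[0,0,0],[0,0,0],0.3],[[0,0,0],[0,0,0],0.6],[[0,0,0],[0,0,0],1],[[0,0,0],[0,0,0],1],[[0,0,0],[0,0,0],1],[[0,0,0],[0,0,0],1],[[0,0,0],[0,0,0],1]]'

```text
time_s: 7.08
eef_pos: [0.5173, 0.3359, -0.0164]
eef_rot: [0.0, 0.125, 0.992, 0.0]
wrist_force: [-0.6, -0.7, 4.4]
opening: 0.129
grasp_force: 59.3
```

Gripped (11 mm, 59 N). I'll lift it and carry it to about 50 mm in front of the slots.

>>> send_rows --series '[[[0,0,0],[0,0,10],1],[[0,0,0],[0,0,30],1],[[0,0,0],[-10,0,60],1],[[0,0,2],[-35,-25,90],1],[[0,0,4],[-35,-60,95],1],[[0,0,6],[-35,-100,95],1],[[0,0,8.5],[-35,-140,95],1],[[0,0,10.4],[-35,-170,95],1],[[0,0,10.4],[-35,-174,95],1],[[0,0,10.4],[-35,-174,95],1]]'

```text
time_s: 8.32
eef_pos: [0.4825, 0.1621, 0.0791]
eef_rot: [0.001, 0.035, 0.999, 0.0]
wrist_force: [-0.2, 1.0, -1.8]
opening: 0.129
grasp_force: 58.9
```

Run:
```python
from h import *
o=[telemetry.get_obs() for _ in range(1)][0]; print(o['time_s'],o['eef_pos'],o['eef_rot'],o['wrist_force'],o['opening'])
a=[]
for n in ('top','scene','wrist'):
    c=snap(n,n+'3.png'); print(n); lm(n,'bracket','bracket_grip','bracket_tabs','stand','stand_slots'); a.append(c['pixels'][:,:,::-1])
up=lambda i,s:cv2.resize(i,None,fx=s,fy=s,interpolation=cv2.INTER_CUBIC)
O=np.zeros((600,800,3),np.uint8)
t=up(a[0][180:290,295:385],4.3); O[:t.shape[0],:t.shape[1]]=t
w=up(a[2][180:420,200:420],1.85); O[:w.shape[0],390:390+w.shape[1]]=w
cv2.imwrite('pics/c5.png',O)
```

```text
8.325 [0.48245872 0.16209267 0.07910336] [5.55493163e-04 3.54784166e-02 9.99370253e-01 2.66378713e-04] [-0.20944985  0.96610758 -1.7675289 ] 0.12889447946428204
top
bracket []
bracket_grip []
bracket_tabs []
stand [([0.5839, 0.1531, 0.0052], 0.78)]
stand_slots [([0.5811, 0.1557, 0.1195], 0.63)]
scene
bracket [([0.5322, 0.1629, 0.0919], 0.92), ([0.4138, 0.1953, 0.002], 0.28)]
bracket_grip [([0.4841, 0.1662, 0.1258], 0.86), ([0.4949, 0.0361, -0.0015], 0.28)]
bracket_tabs [([0.5327, 0.1575, 0.1442], 0.92), ([0.4066, 0.0929, 0.0032], 0.59)]
stand [([0.5847, 0.1536, -0.0008], 0.9)]
stand_slots [([0.5799, 0.1598, 0.1111], 0.61)]
wrist
bracket [([0.5316, 0.1582, 0.0943], 0.67)]
bracket_grip [([0.4866, 0.1651, 0.1294], 0.77)]
bracket_tabs []
stand []
stand_slots [([0.4036, 0.0906, -0.0004], 0.59), ([0.5989, 0.4089, -0.0024], 0.25)]
```

View pics/c5.png

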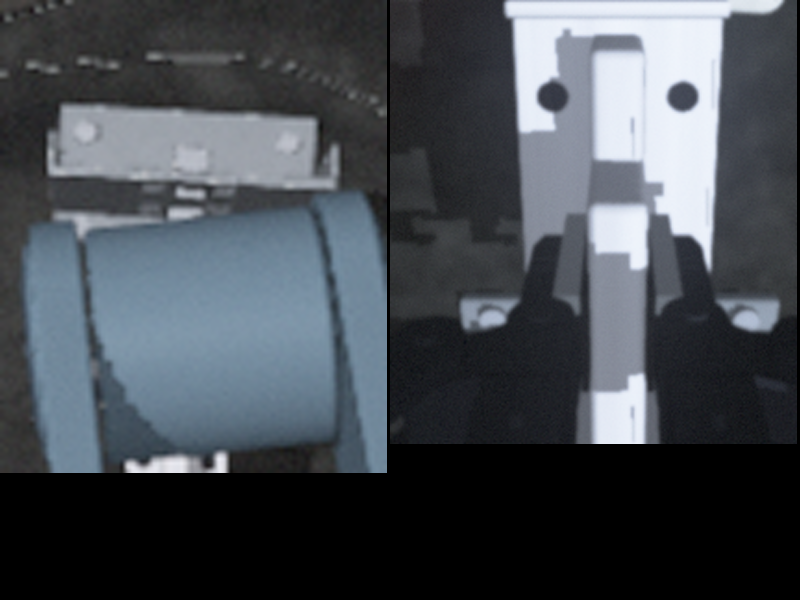

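Run:
```python
from fit import *
W=camera('wrist'); T=camera('top'); o=telemetry.get_obs(); print(o['eef_pos'],o['eef_rot'])
def ray(c,u,z):
    v=np.linalg.inv(c['camera_matrix'])@np.r_[u,1]; d=Rq(c['orientation'])@(v*[1,-1,-1])
    return c['xyz']+d*(z-c['xyz'][2])/d[2]
cw=lambda x,y:(200+(x-390)/1.85,180+y/1.85)
ct=lambda x,y:(295+x/4.3,180+y/4.3)
def seg(n,c,a,b,z):
    p,q=ray(c,a,z),ray(c,b,z); d=q-p; print(n,((p+q)/2).round(4),'len',np.linalg.norm(d).round(4),'head',np.degrees(np.arctan2(-d[0],d[1])).round(2))
seg('bolts',W,cw(492,320),cw(746,320),.006)
seg('foot',W,cw(461,300),cw(778,298),.004)
seg('flange',W,cw(507,3),cw(728,3),.095)
seg('webtop',W,cw(592,60),cw(644,60),.095+.024)
seg('webmid',W,cw(590,215),cw(645,215),.095+.046)
seg('panel',T,ct(338,183),ct(50,172),.142)
seg('bolts top',T,ct(289,141),ct(86,130),.006)
```

```text
[0.48206264 0.16177568 0.07828471] [-1.32118387e-05  3.49494699e-02  9.99389081e-01 -1.14793548e-05]
bolts [0.5787 0.1559 0.006 ] len 0.1136 head -4.06
foot [0.5692 0.1567 0.004 ] len 0.1412 head -3.64
flange [0.4241 0.1661 0.095 ] len 0.0537 head -4.08
webtop [0.4325 0.1657 0.119 ] len 0.011 head -4.07
webmid [0.4578 0.1637 0.141 ] len 0.0106 head -4.07
panel [0.5826 0.1538 0.142 ] len 0.1399 head -3.13
bolts top [0.6267 0.1514 0.006 ] len 0.1109 head -4.06
```

Tool, bracket and stand are parallel to within about 0.4°, and the lateral offset is under 1 mm. I'll go down to slot height and approach.

>>> send_rows --series '[[[0,0,0],[0,0.5,-10],1],[[0,0,0],[5,0.2,-20.5],1],[[0,0,0],[15,-0.6,-20.5],1],[[0,0,0],[23,-1.1,-20.5],1],[[0,0,0],[28,-1.5,-20.5],1],[[0,0,0],[28,-1.5,-20.5],1]]'

```text
time_s: 10.07
eef_pos: [0.5107, 0.1602, 0.058]
eef_rot: [0.0, 0.035, 0.999, 0.0]
wrist_force: [0.7, 0.1, -2.0]
opening: 0.127
grasp_force: 58.9
```

Run:
```python
from h import *
o=telemetry.get_obs(); print(o['time_s'],o['eef_pos'],o['eef_rot'],o['wrist_force'])
s=snap('scene'); lm('scene','bracket','bracket_tabs','stand','stand_slots')
cv2.imwrite('pics/s4.png',cv2.resize(s['pixels'][170:290,250:410,::-1],None,fx=5,fy=5,interpolation=cv2.INTER_CUBIC))
```

```text
10.075 [0.51072237 0.16024425 0.05800973] [2.68947277e-04 3.50153852e-02 9.99386737e-01 3.38036821e-05] [ 0.67082978  0.06157872 -2.04143043]
bracket [([0.5621, 0.1602, 0.0734], 0.64)]
bracket_tabs [([0.5642, 0.1567, 0.1232], 0.95)]
stand [([0.582, 0.1555, -0.001], 0.96)]
stand_slots []
```

View pics/s4.png

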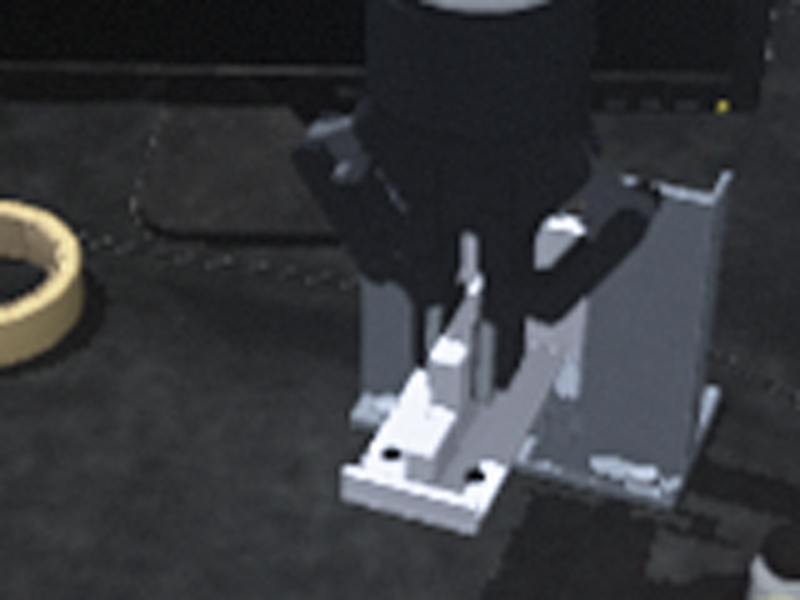

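The scene view shows the bracket at (470,400) in the crop, square and in line in front of the panel, about 20 mm from contact. I'll advance gently.

>>> send_rows --series '[[[0,0,0],[3,-0.2,0],1],[[0,0,0],[6,-0.4,0],1],[[0,0,0],[9,-0.6,0],1],[[0,0,0],[9,-0.6,0],1]]'

```text
time_s: 10.82
eef_pos: [0.5194, 0.1597, 0.0578]
eef_rot: [0.0, 0.035, 0.999, 0.0]
wrist_force: [-0.0, -0.1, -1.7]
opening: 0.129
grasp_force: 58.9
```

>>> send_rows --series '[[[0,0,0],[1,-0.1,0],1],[[0,0,0],[2,-0.1,0],1],[[0,0,0],[2,-0.1,0],1]]'

```text
time_s: 11.2
eef_pos: [0.5211, 0.1596, 0.0578]
eef_rot: [0.0, 0.035, 0.999, -0.0]
wrist_force: [0.4, 0.1, -1.2]
opening: 0.134
grasp_force: 58.9
```

>>> send_rows --series '[[[0,0,0],[1,-0.1,0],1],[[0,0,0],[2,-0.1,0],1],[[0,0,0],[2,-0.1,0],1]]'

```text
time_s: 11.58
eef_pos: [0.5232, 0.1595, 0.0578]
eef_rot: [0.0, 0.035, 0.999, -0.0]
wrist_force: [-0.1, 0.5, -2.2]
opening: 0.131
grasp_force: 58.9
```

>>> send_rows --series '[[[0,0,0],[1,-0.1,0],1],[[0,0,0],[2,-0.1,0],1],[[0,0,0],[2,-0.1,0],1]]'

```text
time_s: 11.95
eef_pos: [0.5252, 0.1594, 0.0578]
eef_rot: [0.0, 0.035, 0.999, -0.0]
wrist_force: [-0.5, 0.2, -1.4]
opening: 0.128
grasp_force: 58.9
```

>>> send_rows --series '[[[0,0,0],[1,-0.1,0],1],[[0,0,0],[2,-0.1,0],1],[[0,0,0],[2,-0.1,0],1]]'

```text
time_s: 12.32
eef_pos: [0.5268, 0.1593, 0.0577]
eef_rot: [-0.0, 0.035, 0.999, -0.0]
wrist_force: [-2.0, -0.3, -1.7]
opening: 0.131
grasp_force: 59.0
```

>>> send_rows --series '[[[0,0,0],[1,-0.1,0],1],[[0,0,0],[1.5,-0.1,0],1],[[0,0,0],[1.5,-0.1,0],1]]'

```text
time_s: 12.7
eef_pos: [0.5282, 0.1592, 0.0576]
eef_rot: [-0.0, 0.035, 0.999, -0.0]
wrist_force: [-3.1, -0.2, 0.2]
opening: 0.131
grasp_force: 59.0
```

The tabs are in the slots and the catch spring is now resisting. I'll continue until the plate seats.

>>> send_rows --series '[[[0,0,0],[1,-0.1,0],1],[[0,0,0],[1.5,-0.1,0],1],[[0,0,0],[1.5,-0.1,0],1]]'

```text
time_s: 13.08
eef_pos: [0.5299, 0.1591, 0.0577]
eef_rot: [-0.0, 0.035, 0.999, -0.0]
wrist_force: [-3.7, -0.7, -0.4]
opening: 0.131
grasp_force: 59.0
```

>>> send_rows --series '[[[0,0,0],[1,-0.1,0],1],[[0,0,0],[1,-0.1,0],1]]'

```text
time_s: 13.32
eef_pos: [0.5309, 0.159, 0.0577]
eef_rot: [-0.0, 0.035, 0.999, -0.0]
wrist_force: [-3.6, 0.6, -1.0]
opening: 0.126
grasp_force: 59.0
```

>>> send_rows --series '[[[0,0,0],[1,-0.1,0],1],[[0,0,0],[1,-0.1,0],1]]'

```text
time_s: 13.58
eef_pos: [0.5317, 0.159, 0.0576]
eef_rot: [-0.0, 0.035, 0.999, 0.0]
wrist_force: [-5.5, 0.2, -0.8]
opening: 0.129
grasp_force: 59.1
```

>>> send_rows --series '[[[0,0,0],[0.6,0,0],1],[[0,0,0],[0.6,0,0],1]]'

```text
time_s: 13.82
eef_pos: [0.5317, 0.159, 0.0576]
eef_rot: [-0.001, 0.035, 0.999, -0.0]
wrist_force: [-7.7, 0.0, 2.0]
opening: 0.131
grasp_force: 59.5
```

>>> send_rows --series '[[[0,0,0],[0.6,0,0],1],[[0,0,0],[0.6,0,0],1]]'

```text
time_s: 14.08
eef_pos: [0.5317, 0.1591, 0.0577]
eef_rot: [-0.002, 0.035, 0.999, -0.0]
wrist_force: [-10.3, -0.1, 3.5]
opening: 0.129
grasp_force: 59.7
```

Seated: the plate is flat on the panel, with the arm's stiffness about 4 N/mm. I'll ease the push slightly and feel downward.

>>> send_rows --series '[[[0,0,0],[-0.8,0,0],1],[[0,0,0],[-0.8,0,-1],1],[[0,0,0],[-0.8,0,-2],1],[[0,0,0],[-0.8,0,-2],1]]'

```text
time_s: 14.58
eef_pos: [0.5317, 0.1591, 0.0559]
eef_rot: [-0.001, 0.035, 0.999, 0.0]
wrist_force: [-7.5, 1.5, 2.2]
opening: 0.132
grasp_force: 59.7
```

>>> send_rows --series '[[[0,0,0],[0,0,-1],1],[[0,0,0],[0,0,-2],1],[[0,0,0],[0,0,-2],1]]'

```text
time_s: 14.95
eef_pos: [0.5317, 0.1592, 0.0539]
eef_rot: [-0.001, 0.035, 0.999, 0.0]
wrist_force: [-7.6, 0.6, 2.8]
opening: 0.13
grasp_force: 59.7
```

>>> send_rows --series '[[[0,0,0],[0,0,-1],1],[[0,0,0],[0,0,-2],1],[[0,0,0],[0,0,-2],1]]'

```text
time_s: 15.32
eef_pos: [0.5317, 0.1592, 0.0519]
eef_rot: [-0.001, 0.035, 0.999, 0.0]
wrist_force: [-8.0, 1.9, 2.5]
opening: 0.129
grasp_force: 59.7
```

>>> send_rows --series '[[[0,0,0],[0,0,-1],1],[[0,0,0],[0,0,-2],1],[[0,0,0],[0,0,-2],1]]'

```text
time_s: 15.7
eef_pos: [0.5317, 0.1593, 0.0499]
eef_rot: [-0.001, 0.035, 0.999, 0.0]
wrist_force: [-7.9, 1.2, 3.0]
opening: 0.127
grasp_force: 59.7
```

>>> send_rows --series '[[[0,0,0],[0,0,-1],1],[[0,0,0],[0,0,-2],1],[[0,0,0],[0,0,-2],1]]'

```text
time_s: 16.08
eef_pos: [0.5317, 0.1592, 0.0479]
eef_rot: [-0.001, 0.035, 0.999, 0.0]
wrist_force: [-8.0, 1.1, 2.3]
opening: 0.132
grasp_force: 59.7
```

>>> send_rows --series '[[[0,0,0],[0,0,-1],1],[[0,0,0],[0,0,-2],1],[[0,0,0],[0,0,-2],1]]'

```text
time_s: 16.45
eef_pos: [0.5317, 0.1593, 0.0462]
eef_rot: [-0.001, 0.035, 0.999, 0.0]
wrist_force: [-9.3, 1.0, 4.4]
opening: 0.13
grasp_force: 59.9
```

>>> send_rows --series '[[[0,0,0],[0,0,-1],1],[[0,0,0],[0,0,-1],1]]'

```text
time_s: 16.7
eef_pos: [0.5316, 0.1593, 0.0453]
eef_rot: [-0.001, 0.035, 0.999, 0.0]
wrist_force: [-10.1, 1.4, 7.1]
opening: 0.127
grasp_force: 60.3
```

>>> send_rows --series '[[[0,0,0],[0,0,-1],1],[[0,0,0],[0,0,-1],1]]'

```text
time_s: 16.95
eef_pos: [0.5317, 0.1593, 0.0445]
eef_rot: [-0.001, 0.035, 0.999, 0.0]
wrist_force: [-10.7, 0.5, 7.6]
opening: 0.13
grasp_force: 60.4
```

>>> send_rows --series '[[[0,0,0],[0,0,-1],1],[[0,0,0],[0,0,-1],1]]'

```text
time_s: 17.2
eef_pos: [0.5317, 0.1593, 0.0436]
eef_rot: [-0.001, 0.035, 0.999, 0.0]
wrist_force: [-10.2, 0.9, 9.2]
opening: 0.129
grasp_force: 60.6
```

>>> send_rows --series '[[[0,0,0],[0,0,-1],1],[[0,0,0],[0,0,-1],1]]'

```text
time_s: 17.45
eef_pos: [0.5317, 0.1593, 0.0427]
eef_rot: [-0.001, 0.035, 0.999, 0.0]
wrist_force: [-11.8, -0.4, 9.9]
opening: 0.128
grasp_force: 60.8
```

>>> send_rows --series '[[[0,0,0],[-0.7,0,-0.5],1],[[0,0,0],[-0.7,0,-1],1]]'

```text
time_s: 17.7
eef_pos: [0.5316, 0.1593, 0.0421]
eef_rot: [-0.0, 0.035, 0.999, 0.0]
wrist_force: [-11.1, 0.4, 11.1]
opening: 0.132
grasp_force: 60.7
```

>>> send_rows --series '[[[0,0,0],[0,0,-1],1],[[0,0,0],[0,0,-1],1]]'

```text
time_s: 17.95
eef_pos: [0.5317, 0.1593, 0.0411]
eef_rot: [-0.0, 0.035, 0.999, 0.0]
wrist_force: [-11.0, 1.4, 10.7]
opening: 0.132
grasp_force: 60.8
```

>>> send_rows --series '[[[0,0,0],[0,0,-1],1],[[0,0,0],[0,0,-1],1]]'

```text
time_s: 18.2
eef_pos: [0.5318, 0.1593, 0.0402]
eef_rot: [-0.0, 0.035, 0.999, 0.0]
wrist_force: [-9.3, 1.3, 11.4]
opening: 0.131
grasp_force: 60.9
```

>>> send_rows --series '[[[0,0,0],[0,0,-0.8],1],[[0,0,0],[0,0,-0.8],1]]'

```text
time_s: 18.45
eef_pos: [0.5318, 0.1593, 0.0395]
eef_rot: [-0.0, 0.035, 0.999, 0.0]
wrist_force: [-10.1, 0.8, 11.7]
opening: 0.131
grasp_force: 61.0
```

>>> send_rows --series '[[[0,0,0],[0,0,-0.8],1],[[0,0,0],[0,0,-0.8],1]]'

```text
time_s: 18.7
eef_pos: [0.5317, 0.1593, 0.0388]
eef_rot: [-0.0, 0.035, 0.999, 0.0]
wrist_force: [-11.4, 0.6, 13.0]
opening: 0.13
grasp_force: 61.1
```

>>> send_rows --series '[[[0,0,0],[0,0,-0.6],1],[[0,0,0],[0,0,-0.6],1]]'

```text
time_s: 18.95
eef_pos: [0.5317, 0.1593, 0.0383]
eef_rot: [-0.0, 0.035, 0.999, 0.0]
wrist_force: [-11.2, 0.6, 13.9]
opening: 0.127
grasp_force: 61.2
```

>>> send_rows --series '[[[0,0,0],[0,0,-0.6],1],[[0,0,0],[0,0,-0.6],1]]'

```text
time_s: 19.2
eef_pos: [0.5317, 0.1593, 0.0378]
eef_rot: [-0.0, 0.035, 0.999, 0.0]
wrist_force: [-12.5, 0.5, 14.1]
opening: 0.125
grasp_force: 61.4
```

>>> send_rows --series '[[[0,0,0],[0,0,-0.6],1],[[0,0,0],[0,0,-0.6],1]]'

```text
time_s: 19.45
eef_pos: [0.5317, 0.1594, 0.0376]
eef_rot: [-0.0, 0.035, 0.999, 0.0]
wrist_force: [-14.4, -0.3, 18.1]
opening: 0.128
grasp_force: 62.1
```

>>> send_rows --series '[[[0,0,0],[0,0,-0.5],1],[[0,0,0],[0,0,-0.5],1]]'

```text
time_s: 19.7
eef_pos: [0.5316, 0.1593, 0.0375]
eef_rot: [-0.0, 0.035, 0.999, 0.0]
wrist_force: [-16.2, -0.2, 22.4]
opening: 0.132
grasp_force: 62.6
```

Solid stop reached (22 N, position stalled). I'll ease slightly and hold for more than 0.5 s.

>>> send_rows --series '[[[0,0,0],[-0.6,0,0.3],1],[[0,0,0],[-0.6,0,0.3],1],[[0,0,0],[-0.6,0,0.3],1],[[0,0,0],[-0.6,0,0.3],1],[[0,0,0],[-0.6,0,0.3],1]]'

```text
time_s: 20.32
eef_pos: [0.5317, 0.1593, 0.0375]
eef_rot: [0.001, 0.035, 0.999, 0.0]
wrist_force: [-13.2, 0.5, 17.2]
opening: 0.132
grasp_force: 61.7
```

Run:
```python
from h import *
o=telemetry.get_obs(); print(o['eef_pos'],o['wrist_force'],o['torque'],o['grasp_force'])
s=snap('scene'); lm('scene','bracket','bracket_tabs')
w=snap('wrist','w6.png')
cv2.imwrite('pics/s6.png',cv2.resize(s['pixels'][170:290,250:410,::-1],None,fx=5,fy=5,interpolation=cv2.INTER_CUBIC))
```

```text
[0.53170543 0.15934724 0.03754885] [-13.20400284   0.54288761  17.20266676] [-0.08152448  1.48240914 -0.12268905] 61.65189027786255
bracket [([0.582, 0.1603, 0.0532], 0.58), ([0.5294, 0.16, 0.087], 0.27)]
bracket_tabs [([0.5832, 0.1543, 0.1032], 0.6)]
```

>>> send_rows --series '[[[0,0,0],[0,0,-0.5],1],[[0,0,0],[0,0,-0.5],1],[[0,0,0],[0,0,-0.5],1],[[0,0,0],[0,0,-0.5],1],[[0,0,0],[0,0,-0.5],1]]'

```text
time_s: 21.15
eef_pos: [0.5317, 0.1594, 0.0375]
eef_rot: [0.0, 0.035, 0.999, 0.0]
wrist_force: [-13.9, -0.9, 21.2]
opening: 0.129
grasp_force: 62.5
```

>>> send_rows --series '[[[0,0,0],[-0.5,0,1],1],[[0,0,0],[-1,0,2],1],[[0,0,0],[-1.5,0,3],1],[[0,0,0],[-1.5,0,4],1],[[0,0,0],[-1.5,0,4],1]]'

```text
time_s: 21.78
eef_pos: [0.5317, 0.1591, 0.0402]
eef_rot: [0.002, 0.035, 0.999, 0.0]
wrist_force: [-2.3, 1.1, 7.2]
opening: 0.131
grasp_force: 60.1
```

>>> send_rows --series '[[[0,0,0],[0,0,1],1],[[0,0,0],[0,0,1.5],1],[[0,0,0],[0,0,1.5],1]]'

```text
time_s: 22.15
eef_pos: [0.5315, 0.159, 0.0406]
eef_rot: [0.002, 0.035, 0.999, 0.0]
wrist_force: [5.5, 1.9, -1.6]
opening: 0.13
grasp_force: 58.8
```

It now stalls upward under the catch (force dropped 9 N over 0.4 mm), so it is locked. I'll centre the residual force, release and retreat straight up.

>>> send_rows --series '[[[0,0,0],[1,0,-0.5],1],[[0,0,0],[1,0,-0.5],0.7],[[0,0,0],[1,0,-0.5],0.3],[[0,0,0],[1,0,-0.5],-0.2],[[0,0,0],[1,0,-0.5],-0.2],[[0,0,0],[1,0,-0.5],-0.2]]'

```text
time_s: 22.9
eef_pos: [0.5306, 0.1589, 0.0396]
eef_rot: [-0.0, 0.035, 0.999, -0.0]
wrist_force: [0.8, 0.4, -0.2]
opening: 0.6
grasp_force: 0.0
```

>>> send_rows --series '[[[0,0,0],[0,0,10],-0.2],[[0,0,0],[0,0,25],-0.2],[[0,0,0],[0,0,45],-0.2],[[0,0,0],[-20,0,80],-0.2],[[0,0,0],[-60,0,110],-0.2],[[0,0,0],[-100,0,130],-0.2],[[0,0,0],[-120,0,130],-0.2],[[0,0,0],[-120,0,130],-0.2]]'

```text
time_s: 23.9
eef_pos: [0.4104, 0.1592, 0.1712]
eef_rot: [0.001, 0.035, 0.999, 0.0]
wrist_force: [0.8, -0.9, 0.3]
opening: 0.601
grasp_force: 0.0
```

Run:
```python
from h import *
o=telemetry.get_obs(); print(o['time_s'],o['eef_pos'],o['wrist_force'],o['opening'])
s=snap('scene'); lm('scene','bracket','bracket_tabs','bracket_grip')
w=snap('wrist'); lm('wrist','bracket','bracket_tabs','bracket_grip')
cv2.imwrite('pics/s7.png',cv2.resize(s['pixels'][170:290,250:410,::-1],None,fx=5,fy=5,interpolation=cv2.INTER_CUBIC))
```

```text
23.9 [0.41038945 0.15916055 0.17118452] [ 0.83289108 -0.8675149   0.26380316] 0.6011624836286116
bracket [([0.5832, 0.1609, 0.0552], 0.74), ([0.3598, 0.2982, 0.0001], 0.48)]
bracket_tabs [([0.5826, 0.1546, 0.103], 0.88)]
bracket_grip [([0.5293, 0.1632, 0.0897], 0.71)]
bracket [([0.5801, 0.1536, 0.0557], 0.7), ([0.6627, -0.0237, 0.002], 0.66)]
bracket_tabs [([0.582, 0.1541, 0.1068], 0.6)]
bracket_grip [([0.5299, 0.1585, 0.0925], 0.9)]
```

View pics/s7.png

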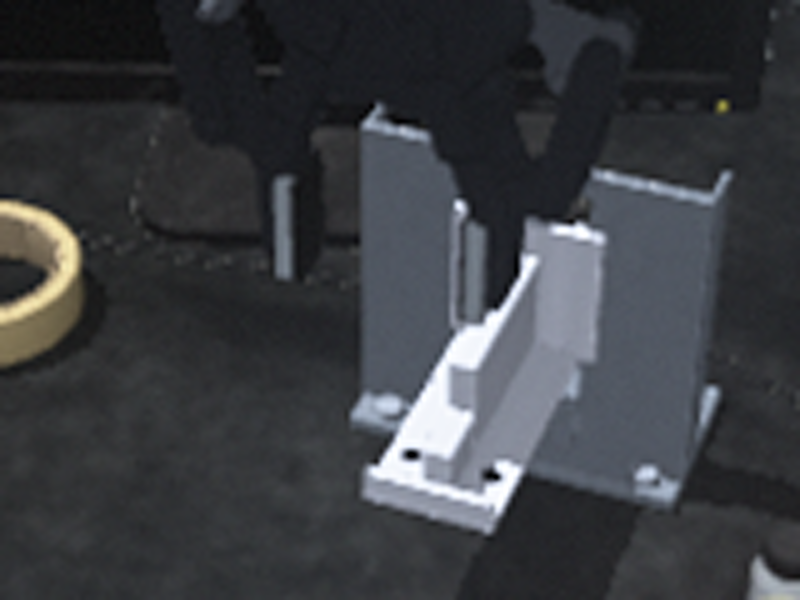

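The bracket hangs square on the stand at about (490,400) in the crop, z ≈ 56 mm and level, and the gripper is clear of it.

```bash
python3 -c "
from h import *
print(ctrl.hand_in())"
```

```text
the job is handed in; nothing more can be done
None
```

The bracket is hung on the upper slots. I pressed it onto the solid stop at about 20 N for over half a second (brief peak 22–24 N downward, about 28 N resultant with the sideways push against the panel), let go, and it stayed up under the catch; the job is handed in, verdict not shown.

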